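Tip the mailing carton out of the rack and weigh it

ROBOT

A 7-joint arm with a two-finger parallel gripper is mounted at the origin on a cart in front of the work surface, level with it; the furniture and walls round the work are solid. World frame = base frame: x ahead of the robot, y to its left, z up, the work surface at z = 0. Lengths are in m, angles in degrees, forces in N, time in s.
With the tool pointing down it reaches from about 0.35 to 0.9 m from the base axis. Payload 7.2 kg.
Tool frame: the origin (TCP) lies on the centre line of the jaws, within the pads' length; the fingertips stand 11 mm ahead of it and the grasp point (between the pads) lies 8 mm behind it; z points along the fingers, y is the line along which they close (so a half turn about z gives the same grasp; the last joint's range is limited). The gripper opens to 88 mm and grips with 3 to 60 N. Pads are 20 mm wide; open, the fingers measure 115 mm over their backs; the gripper's body (75 mm by 178 mm) begins 61 mm behind the grasp point.
Start: joints at [-80.684, 23.554, -0.728, 91.456, 0.321, 64.991, -4.71], TCP at [0.143, 0.608, 0.234] pointing down, gripper open.
Joint ranges: [-169.25, 169.25], [-16.82, 113.86], [-84.01, 82.57], [7.8, 145.47], [-59.2, 239.2], [7.22, 106.19], [-163.78, 163.78]. Speed limits (degrees/s): [136.94, 136.94, 172.46, 172.46, 180, 180, 180].

INTERFACE

Orientations are given as [roll, pitch, yaw] about the fixed x, y, z axes, in that order (R = Rz(yaw) Ry(pitch) Rx(roll)).
In Python, from rig import bot gives the robot as it stands.
- The arm moves only by the tool send_rows, never from a script. Its argument "rows" is a list that holds one entry, the list of rows, each a list of 7 numbers: the shift along the tool's x, y, z in mm, then the turn, a rotation vector about the tool's x, y, z in rad, then the opening, from 0 (shut) to 1 (fully open). A call has 1 to 12 rows; each row shifts and turns the commanded pose from where the row before left it, along the tool's axes as they then stand; what a row does not reach is not made up. A row lasts 1/8 s, in which the tool goes at most 62.5 mm and 10.7 degrees, less where a joint would pass 70% of its speed; a pose out of reach is approached as far as the arm can. A call is refused whole if a number of a shift passes 62.5 or a number of a turn 0.188, either way. A call with a gripper value outside its range is refused whole. The fingers move at their own pace and stop on an object; "grip_force" is the grip in N (left out, the last holds). Time passes only in rows, so rows that do not move let the fingers close. It gives the time, the measured TCP pose, the force, the opening and the grip force at its end, in the units of the state.
- bot.get_obs(): the state, without advancing time (a new reading comes with each control period).
- bot.read_camera(name): name is "side" or "top" or "wrist"; returns a dict with "pixels" (384x512x3 uint8, red, green, blue), "range_z" (384x512 float32, m along the optical axis (not along the pixel's ray), 0 where there is no reading), "fovy" (degrees; the focal length in pixels is half the picture's height over the tangent of half this angle, whatever the lens; pixels are square), "cx", "cy" (the principal point, pixels), "cam_to_world" (4x4, takes a point from camera to world coordinates); the wrist camera has in their place "T_tool_cam" (4x4, takes a point from camera to tool coordinates, whose origin is the TCP and whose axes are the flange's). Camera axes: x right, y down, z forward; pixel columns grow to the right and rows downward; lengths in m; the calibration is good to about 2 mm. A picture is of the moment at which its call begins: read the wrist's pose just before it.
- bot.close_job(): hands the job in; it is judged then, once.
The state is a dict: "time_s": time; "q": joint angles; "qd": joint speeds; "joint_efforts": joint torques, N m; "position": TCP position; "tool_rot": TCP orientation; "contact_force": force on the tool from outside, world axes, zero at the start; "moment": the same for the moment, N m; "grip_width": finger opening in m; "grasp_force": force on a finger pad.
Only numpy, scipy, OpenCV 4.12 (cv2) and the standard library are available. Lean on these libraries where they do the work, as an engineer would, in place of code of your own. Each camera call takes 0.05 s, during which the arm holds its last target. There are 200 camera calls.

TASK

Weigh the plain mailing carton (the slightly lower, unprinted one in the row): tip it forward by its top edge until it leans on the rack's rest bar, then grip it by the spine that now sticks out, lift it out and stand it upright on the scale's pan so that no edge of it hangs over the pan. Do not drop it, and leave the printed cartons standing in the rack.

Things in the scene. Friction and masses are not known exactly. Their poses are not given: they have to be found in the camera images.
- rack: Grey sheet-metal carton rack fixed to the desk, 104 mm deep (x), 226 mm wide (y). Origin: centre of its underside; x points away from its open front, y to its left, z up. On its 4 mm floor four cartons stand side by side, about 3 mm apart (bay centres at x = 0, y = -79.5, -26.5, 26.5, 79.5 mm). End panels 130 mm high, 6 mm thick, 100 mm deep.
- rack_lip (a point): Middle of the inner top edge of the rack's front lip, 12 mm above the desk and 46.5 mm in front of the rack's origin. A carton pulled forward by its top tips about this lip. Axes as the rack's.
- rack_back (a point): Middle of the top of the rack's low back wall, 60 mm above the desk, 49.5 mm behind the rack's origin; the wall is 4 mm thick. Above it the cartons' backs (45 mm behind the rack's origin) are bare, with free space behind; a wall cabinet hangs about 0.62 m above the desk further back. Axes as the rack's.
- rack_bar (a point): Middle of the round steel rest bar (10 mm thick, along the rack's whole width) 96 mm in front of the rack's origin, 68 mm above the desk. A carton tipped towards the bar passes its balance at about 30 degrees and then leans on it by itself at about 38 degrees. Axes as the rack's.
- mailer_center (a point): Centre of the mailing carton: loose, plain brown card, tape strip over its top, blank label on its front; 90 mm deep (x) by 50 mm wide (y) by 160 mm high (z), 0.14 to 0.28 kg. x points from its front (spine) to its back, z to its top. It starts upright in any one bay of the rack, label to the open front, 10 mm lower than the others.
- mailer_foot_fl (a point): Front left corner of the mailing carton's underside (front = label side, left = its +y).
- mailer_foot_fr (a point): Front right corner of the mailing carton's underside (front = label side, left = its +y).
- mailer_foot_bl (a point): Back left corner of the mailing carton's underside (front = label side, left = its +y).
- mailer_foot_br (a point): Back right corner of the mailing carton's underside (front = label side, left = its +y).
- kit_0_center (a point): Centre of one of three printed cartons, loose, 50 mm wide, 90 mm deep, 170 mm high, standing on end in the other bays of the rack. Its own x points up, y to the rack's back, z to the rack's left.
- kit_1_center (a point): Centre of one of three printed cartons, loose, 50 mm wide, 90 mm deep, 170 mm high, standing on end in the other bays of the rack. Its own x points up, y to the rack's back, z to the rack's left.
- kit_2_center (a point): Centre of one of three printed cartons, loose, 50 mm wide, 90 mm deep, 170 mm high, standing on end in the other bays of the rack. Its own x points up, y to the rack's back, z to the rack's left.
- pan (a point): Centre of the top of the parcel scale's flat steel pan, 124 mm (x) by 84 mm (y), 46 mm above the desk; z up. The scale is fixed: grey body 130 mm wide, 150 mm deep and 30 mm high under the pan, and a low display 24 mm high in front of it (to -x, reaching 119 mm from the pan's centre).
Mind the look-alikes: they are no part of the job. Leave any purple look-alike of the part that bears kit_1_center alone.

How it is judged (in metres and radians):
On the way, in this order (a step that is already met when the one before it is completed fails the run):
1. the mailing carton is tipped forward to more than 31 degrees, onto the rest bar, its foot still in the rack (angle between mailer_center's own z axis and vertical between 0.54 and 0.95 rad and z of each of mailer_foot_fl, mailer_foot_fr in the frame of rack below 0.03 m and x of each of mailer_foot_fl, mailer_foot_fr in the frame of rack above -0.06 m and x of mailer_center in the frame of rack below -0.03 m and contact force between mailer and rack above 0.2 N), for 0.3 s.
2. the mailing carton is gripped and lifted out, its foot 25 mm or more clear of the rack's floor (contact force between mailer and the fingers above 1 N and height (world z) of each of mailer_foot_fl, mailer_foot_fr, mailer_foot_bl, mailer_foot_br above 0.029 m and contact force between mailer and rack below 0.05 N), for 0.2 s.
At the end, for the whole second after the job is handed in: The mailing carton stands upright (within 0.06 rad) and at rest on the scale's pan, its underside within 4 mm of the pan's top and all four corners of it inside the pan's outline; the three printed cartons stand in the rack within 25 mm of where they were and within 0.12 rad of upright (x of mailer_foot_fl in the frame of pan between -0.062 and 0.062 m and y of mailer_foot_fl in the frame of pan between -0.042 and 0.042 m and x of mailer_foot_fr in the frame of pan between -0.062 and 0.062 m and y of mailer_foot_fr in the frame of pan between -0.042 and 0.042 m and x of mailer_foot_bl in the frame of pan between -0.062 and 0.062 m and y of mailer_foot_bl in the frame of pan between -0.042 and 0.042 m and x of mailer_foot_br in the frame of pan between -0.062 and 0.062 m and y of mailer_foot_br in the frame of pan between -0.042 and 0.042 m and angle between mailer_center's own z axis and vertical below 0.06 rad and z of each of mailer_foot_fl, mailer_foot_br in the frame of pan below 0.004 m and z of mailer_center in the frame of pan above 0.076 m and linear speed of mailer below 0.02 m/s and angle between each of kit_0_center, kit_1_center, kit_2_center's own x axis and vertical below 0.12 rad and distance of each of kit_0_center, kit_1_center, kit_2_center from where it was at the start of the episode below 0.025 m); the robot touches nothing.
It fails at once if a printed carton is tipped by more than 0.3 rad or shifted more than 50 mm (angle between any of kit_0_center, kit_1_center, kit_2_center's own x axis and vertical above 0.3 rad or distance of any of kit_0_center, kit_1_center, kit_2_center from where it was at the start of the episode above 0.05 m).
It fails at once if the mailing carton is dropped (faster than 0.6 m/s with no finger on it) (contact force between mailer and the fingers below 0.02 N and linear speed of mailer above 0.6 m/s).
It also fails if it takes over 58 s, if anything falls off the work surface, if the arm or the gripper's body presses on something with over 40 N, if the wrist force passes 120 N, or if a joint passes its speed limit or range.

## Working session

There is one attempt and no reset: what is moved stays moved. The work goes in short steps, Python scripts to look and compute and a tool call to move; the robot and the scene stay as the last step left them, time stands still between calls to the robot, and variables do not carry over. Pictures are saved under pics/ and viewed, at most 10 in all, crops included, and the job is handed in when it is done.

Besides the shell and the picture viewer there is one more tool, called after "Request:" by a JSON object that holds its "name" and its "arguments". send_rows: Moves the arm, as the interface text tells. Its arguments: {"type":"object","properties":{"rows":{"type":"array"},"grip_force":{"type":"number"}},"required":["rows"]}

```bash
mkdir -p pics; ls; cat > h.py <<'E'
import numpy as np,cv2
from scipy.spatial.transform import Rotation as R
from rig import bot
def pts(c,T=None):
    h,w=c["range_z"].shape; f=h/2/np.tan(np.radians(c["fovy"])/2)
    v,u=np.mgrid[:h,:w]; z=c["range_z"]
    P=np.stack([(u-c["cx"])/f*z,(v-c["cy"])/f*z,z],-1)
    T=c["cam_to_world"] if T is None else T
    return P@T[:3,:3].T+T[:3,3]
E
python3 - <<'E'
from h import *
o=bot.get_obs();print(o)
for n in("side","top"):
    c=bot.read_camera(n);cv2.imwrite(f"pics/{n}0.png",c["pixels"][...,::-1]);np.save(n+"_p.npy",pts(c));np.save(n+"_i.npy",c["pixels"]);print(n,c["fovy"],c["cam_to_world"].round(3).tolist())
E
```

```text
pics
{'time_s': 0.0, 'q': array([-80.68461932,  23.59984166,  -0.72714922,  91.50154513,
         0.32182702,  64.99033829,  -4.71122192]), 'qd': array([-0.01934244,  0.02780203, -0.04032276, -0.01319373,  0.06547052,
       -0.02966583, -0.04078744]), 'joint_efforts': array([ 7.21400174e-04, -5.87961638e+01,  6.42446503e-01, -2.91073126e+01,
       -5.36898023e-02,  1.85847294e-02,  1.52968860e-04]), 'position': array([0.14291191, 0.60796151, 0.23282898]), 'tool_rot': array([-1.79910644e+02,  7.69781653e-03,  1.66776259e+02]), 'contact_force': array([-0.44897045,  0.08842357,  0.39855414]), 'moment': array([-0.02144041, -0.04206939, -0.05533686]), 'grasp_force': 0.0, 'grip_width': 0.0881350402823349}
side 42.35927244191379 [[-0.995, 0.06, -0.078, 0.616], [0.098, 0.606, -0.789, 0.896], [-0.001, -0.793, -0.609, 0.817], [0.0, 0.0, 0.0, 1.0]]
top 55.18862902813633 [[-0.023, -0.797, 0.604, 0.012], [-1.0, 0.009, -0.026, -0.037], [0.015, -0.604, -0.797, 0.746], [0.0, 0.0, 0.0, 1.0]]
```

View pics/side0.png

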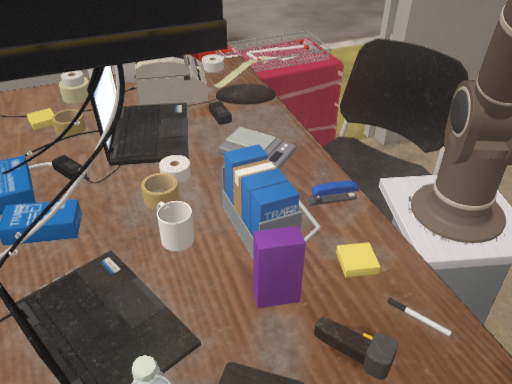

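View pics/top0.png

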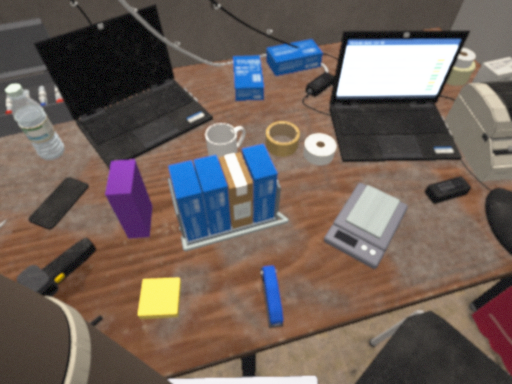

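The top view shows the mailer as the third carton from the left, at (238,185). The blue kits are on both sides of it, the purple look-alike is at (130,200), the scale pan is at (375,208), and the open front faces the robot. The side view confirms this order.

```bash
python3 - <<'E'
from h import *
for n in("top","side"):
    P=np.load(n+"_p.npy");I=np.load(n+"_i.npy").astype(int)
    hsv=cv2.cvtColor(I.astype(np.uint8),cv2.COLOR_RGB2HSV)
    z=P[...,2]; reg=(P[...,0]>.3)&(P[...,0]<.75)&(abs(P[...,1])<.4)
    purple=(hsv[...,0]>130)&(hsv[...,0]<155)&(hsv[...,1]>120)
    m=reg&(z>.155)&(z<.19)&~purple
    blue=m&(hsv[...,0]>95)&(hsv[...,0]<125)&(hsv[...,1]>120)&(z>.168)
    br=m&~((hsv[...,0]>95)&(hsv[...,0]<125)&(hsv[...,1]>90))&(z>.160)&(z<.169)
    for k,q in(("allkits",blue),("mailer",br),("purple",purple&(z>.02))):
        X=P[q]; 
        if len(X)<10: print(n,k,len(X));continue
        r=cv2.minAreaRect(X[:,:2].astype(np.float32)*1000);print(n,k,len(X),"z",np.percentile(X[:,2],[5,50,95]).round(4),r)
    for nm,(a,b) in (("pan",(.040,.052)),("body",(.024,.035))):
        q=((P[...,1]<-.1)&(P[...,1]>-.5)&(P[...,0]>.25)&(P[...,0]<.85)&(z>a)&(z<b)).astype(np.uint8)
        q=cv2.morphologyEx(q,cv2.MORPH_OPEN,np.ones((3,3)))
        N,L,S,C=cv2.connectedComponentsWithStats(q)
        for i in range(1,N):
            if S[i,4]>150:
                X=P[L==i];print(n,nm,S[i],np.median(X[:,2]).round(4),cv2.minAreaRect(X[:,:2].astype(np.float32)*1000))
E
```

```text
top allkits 2579 z [0.1717 0.1748 0.1764] ((505.76837158203125, 15.1468505859375), (91.49078369140625, 207.99258422851562), 17.108688354492188)
top mailer 854 z [0.1625 0.1649 0.1667] ((503.437255859375, 100.57518005371094), (97.04664611816406, 291.6899719238281), 5.44335412979126)
top purple 2602 z [0.0347 0.1417 0.1722] ((694.760009765625, 54.28448486328125), (879.3341064453125, 1061.536376953125), 58.01260757446289)
top pan [271 121  29  26 262] 0.0476 ((745.5433349609375, -140.26736450195312), (93.33125305175781, 75.74202728271484), 0.08986495435237885)
top pan [ 346  186   53   52 1624] 0.0472 ((490.33917236328125, -326.84552001953125), (83.8703842163086, 125.86994171142578), 55.11855697631836)
top body [ 330  183   78   82 1755] 0.0303 ((473.00732421875, -314.8656921386719), (129.95858764648438, 191.24588012695312), 55.374229431152344)
side allkits 1823 z [0.1703 0.1738 0.1758] ((505.6159362792969, 20.714599609375), (91.41331481933594, 211.27752685546875), 17.036531448364258)
side mailer 455 z [0.162  0.164  0.1664] ((491.2249755859375, 100.00515747070312), (116.47240447998047, 298.1238708496094), 6.749729633331299)
side purple 3344 z [0.0311 0.124  0.171 ] ((529.5571899414062, 547.7623901367188), (710.7474975585938, 93.99219512939453), 83.51014709472656)
side pan [227 128  48  21 632] 0.0461 ((489.0752868652344, -323.513916015625), (89.24564361572266, 125.00916290283203), 57.45646286010742)
side pan [141 173  37  18 205] 0.0466 ((745.2034301757812, -138.73199462890625), (72.71719360351562, 90.92578125), 89.81481170654297)
```

Request:
{"name": "send_rows", "arguments": {"rows": [[[0, 0, -14, 0, 0, -0.176, 0.0], [0, 0, -14, 0, 0, -0.176, 0.0], [0, 0, -12, 0, 0, -0.176, 0.0], [-16, -44, 0, 0, 0, 0, 0], [-16, -44, 0, 0, 0, 0, 0], [-16, -44, 0, 0, 0, 0, 0], [-16, -44, 0, 0, 0, 0, 0], [-16, -44, 0, 0, 0, 0, 0], [-16, -44, 0, 0, 0, 0, 0], [-16, -44, 0, 0, 0, 0, 0], [-16, -44, 0, 0, 0, 0, 0], [-16, -44, 0, 0, 0, 0, 0]]]}}

```text
time_s: 1.6
position: [0.3973, 0.2705, 0.2735]
tool_rot: [180.0, -0.0, -163.0]
contact_force: [0.4, -0.5, 0.3]
grip_width: 0.0
grasp_force: 0.0
```

Request:
{"name": "send_rows", "arguments": {"rows": [[[-16, -44, 0, 0, 0, 0, 0], [-16, -44, 0, 0, 0, 0, 0], [-16, -44, 0, 0, 0, 0, 0], [-16, -44, 0, 0, 0, 0, 0], [-16, -44, 0, 0, 0, 0, 0], [-16, -44, 0, 0, 0, 0, 0], [-8, -36, 0, 0, 0, 0, 0], [0, 0, 0, 0, 0, 0, 0], [0, 0, 0, 0, 0, 0, 0]]]}}

```text
time_s: 2.72
position: [0.5835, 0.0163, 0.2732]
tool_rot: [180.0, -0.1, -163.0]
contact_force: [-0.6, 0.6, -0.7]
grip_width: 0.0004
grasp_force: 0.0
```

```bash
python3 - <<'E'
from h import *
o=bot.get_obs();print(o["time_s"],o["q"].round(1),o["position"],o["tool_rot"],o["grip_width"],o["contact_force"])
T=np.eye(4);T[:3,:3]=R.from_euler("xyz",o["tool_rot"],degrees=True).as_matrix();T[:3,3]=o["position"]
c=bot.read_camera("wrist");print(c["T_tool_cam"].round(3).tolist())
cv2.imwrite("pics/w1.png",c["pixels"][...,::-1]);np.save("w1_p.npy",pts(c,T@c["T_tool_cam"]));np.save("w1_i.npy",c["pixels"])
E
```

```text
2.725 [-20.9  18.   18.9  95.4  -6.2  67.7 106.6] [0.58345433 0.01631581 0.27317103] [ 1.79953144e+02 -5.18455427e-02 -1.62955570e+02] 0.00035849443866133507 [-0.55750183  0.6167146  -0.72943651]
[[0.0, -0.962, -0.272, 0.075], [1.0, 0.0, 0.0, -0.0], [-0.0, -0.272, 0.962, -0.152], [0.0, 0.0, 0.0, 1.0]]
```

View pics/w1.png

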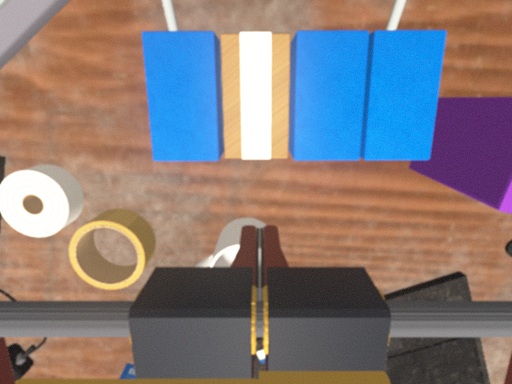

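The wrist view shows all four tops square to the image. The mailer top is centred at about (256,95), and the fingers at column 262 are behind and in line with it.

```bash
python3 - <<'E'
from h import *
P=np.load("w1_p.npy");I=np.load("w1_i.npy");hsv=cv2.cvtColor(I,cv2.COLOR_RGB2HSV);z=P[...,2]
roi=np.zeros(z.shape,bool);roi[20:175,130:455]=1
bl=roi&(hsv[...,0]>95)&(hsv[...,0]<118)&(hsv[...,1]>120)&(z>.16)
ml=roi&~((hsv[...,0]>95)&(hsv[...,1]>100))&(z>.150)&(z<.172)
for q in(bl,ml):
    q=cv2.erode(q.astype(np.uint8),np.ones((3,3)))>0
    X=P[q];print(len(X),np.median(X[:,2]),cv2.minAreaRect(X[:,:2].astype(np.float32)*1000))
E
```

```text
26824 0.1744194173900342 ((505.11053466796875, 17.227432250976562), (88.22557830810547, 206.9929656982422), 17.264915466308594)
7807 0.16453562981101427 ((512.88134765625, -8.098396301269531), (88.95539855957031, 48.39823913574219), 17.2613468170166)
```

Request:
{"name": "send_rows", "arguments": {"rows": [[[0, -2, 30, 0, 0, 0, 0], [0, 0, 40, 0, 0, 0, 0], [0, 0, 36, 0, 0, 0, 0], [0, 0, 10, 0, 0, 0, 0], [8, 0, 0, 0, 0, 0, 0], [8, 0, 0, 0, 0, 0, 0], [6, 0, -1, 0, 0, 0, 0], [8, 0, -4, 0, 0, 0, 0], [8, 0, -4, 0, 0, 0, 0], [8, 0, -4, 0, 0, 0, 0], [8, 0, -3, 0, 0, 0, 0], [0, 0, 0, 0, 0, 0, 0]]]}}

```text
time_s: 4.28
position: [0.5324, -0.0024, 0.1739]
tool_rot: [180.0, 0.0, -163.0]
contact_force: [0.5, 0.3, 1.3]
grip_width: 0.0004
grasp_force: 0.2
```

```bash
python3 - <<'E'
from h import *
o=bot.get_obs();print(o["time_s"],o["position"],o["contact_force"])
a=bot.read_camera("side")["pixels"][110:270,180:340];b=bot.read_camera("top")["pixels"][120:280,140:300]
cv2.imwrite("pics/s2.png",cv2.resize(np.hstack([a,b]),(800,400),interpolation=2)[...,::-1])
E
```

```text
4.275 [ 0.53237449 -0.00241526  0.17391563] [0.51459774 0.25793741 1.25112958]
```

View pics/s2.png

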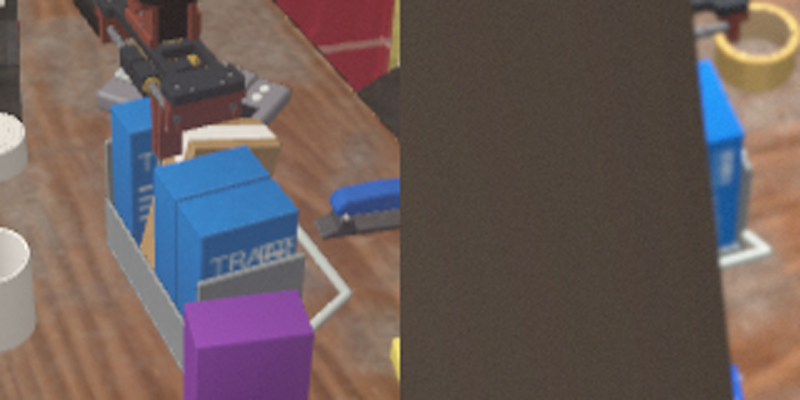

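The mailer (side view, about (225,140)) is tipping forward out of the row, with the kits still standing. I'll keep pushing.

Request:
{"name": "send_rows", "arguments": {"rows": [[[8, 0, -3, 0, 0, 0, 0], [8, 0, -2, 0, 0, 0, 0], [8, 0, -2, 0, 0, 0, 0], [8, 0, -1, 0, 0, 0, 0], [7, 0, -1, 0, 0, 0, 0], [7, 0, 0, 0, 0, 0, 0], [6, 0, 0, 0, 0, 0, 0], [6, 0, 0, 0, 0, 0, 0], [4, 0, 0, 0, 0, 0, 0], [0, 0, 0, 0, 0, 0, 0], [0, 0, 0, 0, 0, 0, 0], [0, 0, 0, 0, 0, 0, 0]]]}}

```text
time_s: 5.88
position: [0.4738, -0.0202, 0.1826]
tool_rot: [-180.0, 0.0, -163.0]
contact_force: [-0.9, -0.1, -0.5]
grip_width: 0.0001
grasp_force: 0.0
```

```bash
python3 - <<'E'
from h import *
o=bot.get_obs();print(o["time_s"],o["q"].round(1),o["position"],o["contact_force"])
c=bot.read_camera("side");a=c["pixels"][110:270,180:340]
cv2.imwrite("pics/s3.png",cv2.resize(a,(560,560),interpolation=2)[...,::-1])
E
```

```text
5.875 [-19.7  12.1  18.9 116.3  -4.9  52.4 108.9] [ 0.47380186 -0.02024438  0.18262083] [-0.9109873  -0.12728689 -0.50236788]
```

View pics/s3.png

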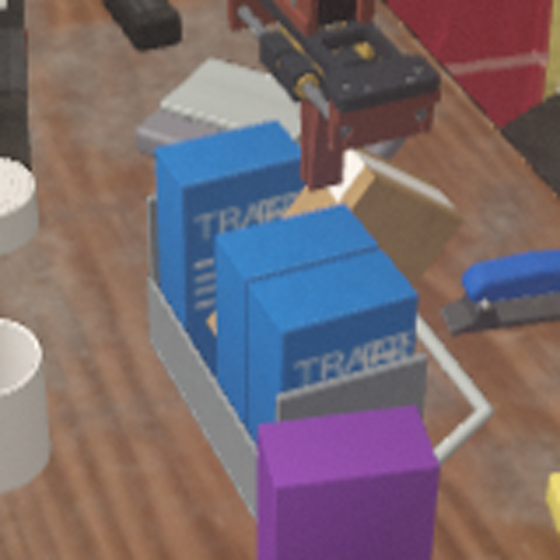

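The mailer now leans on the bar (side view, top at about (400,190)). The tool feels no force and the kits are standing. Next I retreat upward and measure.

Request:
{"name": "send_rows", "arguments": {"rows": [[[0, 0, -30, 0, 0, 0, 0], [0, 0, -40, 0, 0, 0, 0], [0, 0, -40, 0, 0, 0, 0.5], [0, 0, 0, 0, -0.166, 0, 1], [0, 0, 0, 0, -0.166, 0, 1], [0, 0, 0, 0, -0.166, 0, 1], [0, 0, 0, 0, -0.166, 0, 1], [0, 0, 0, 0, 0, 0, 1], [0, 0, 0, 0, 0, 0, 1]]]}}

```text
time_s: 7.05
position: [0.4746, -0.0199, 0.2939]
tool_rot: [-180.0, 38.0, -162.9]
contact_force: [0.3, 0.2, 0.7]
grip_width: 0.0665
grasp_force: 0.0
```

```bash
python3 - <<'E'
from h import *
o=bot.get_obs();print(o["time_s"],o["q"].round(1),o["position"],o["tool_rot"])
T=np.eye(4);T[:3,:3]=R.from_euler("xyz",o["tool_rot"],degrees=True).as_matrix();T[:3,3]=o["position"]
c=bot.read_camera("wrist");Pw=pts(c,T@c["T_tool_cam"]);cv2.imwrite("pics/w4.png",c["pixels"][...,::-1]);np.save("w4_i.npy",c["pixels"]);np.save("w4_p.npy",Pw)
c2=bot.read_camera("side");Ps=pts(c2)
a=np.radians(17.2)
for n,P,c in(("w",Pw,c),("s",Ps,c2)):
    dx,dy=P[...,0]-.5051,P[...,1]-.0172
    X=dx*np.cos(a)+dy*np.sin(a);Y=-dx*np.sin(a)+dy*np.cos(a);Z=P[...,2]
    np.save(n+"4_rack.npy",np.stack([X,Y,Z],-1))
    m=(abs(Y+.0265)<.018)&(X<-.04)&(X>-.16)&(Z>.02)&(Z<.21)
    Q=np.stack([X[m],Z[m]],-1)
    if len(Q)<20: print(n,len(Q));continue
    # outline in 10mm bins of x: highest z
    for x in np.arange(-.155,-.04,.01):
        k=abs(Q[:,0]-x)<.005
        if k.sum()>3: print(n,round(x,3),k.sum(),np.percentile(Q[k,1],[10,50,90]).round(4))
E
```

```text
7.05 [-23.2 -15.6  25.  134.6 -14.   24.2 121.1] [ 0.47464457 -0.01986937  0.29390361] [-179.97749985   38.00038825 -162.89728649]
w -0.105 20 [0.1608 0.1612 0.1623]
w -0.095 1432 [0.161  0.1641 0.1673]
w -0.085 1377 [0.1686 0.1718 0.1751]
w -0.075 1299 [0.1764 0.1796 0.1828]
w -0.065 459 [0.1831 0.1846 0.1858]
w -0.055 84 [0.1654 0.1725 0.1764]
w -0.045 35 [0.1515 0.1616 0.1632]
s -0.135 13 [0.1297 0.1335 0.1359]
s -0.125 15 [0.1379 0.1402 0.1425]
s -0.115 16 [0.1444 0.1479 0.1511]
s -0.105 17 [0.1527 0.1558 0.1585]
s -0.095 17 [0.1601 0.1642 0.1669]
s -0.085 17 [0.1687 0.1717 0.1746]
s -0.075 21 [0.1759 0.1793 0.1822]
s -0.065 49 [0.1786 0.1823 0.1853]
s -0.055 74 [0.1662 0.1715 0.1773]
s -0.045 56 [0.1535 0.1593 0.1644]
```

View pics/w4.png

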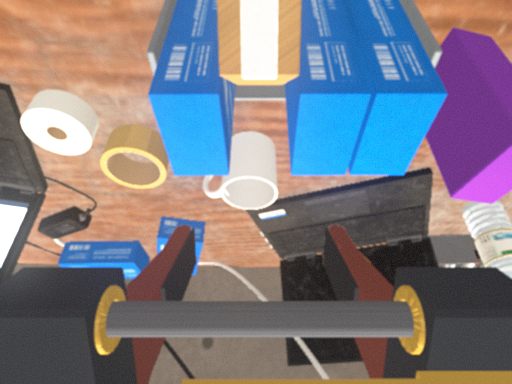

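The wrist view shows the mailer top at (260,40), leaning between kits that are still upright. The depth fit gives a lean of about 38°, with the top-back edge at rack (-66,186) mm. Joint 2 is near its limit at this tilt, so I'll grasp with the tool tilted about 20°.

Request:
{"name": "send_rows", "arguments": {"rows": [[[0, 0, 0, 0, 0.157, 0, 1], [0, 0, 0, 0, 0.157, 0, 1], [19, 0, -7, 0, 0, 0, 1], [19, 0, -7, 0, 0, 0, 1], [9, 0, 24, 0, 0, 0, 1], [13, 0, 35, 0, 0, 0, 1], [12, 0, 35, 0, 0, 0, 1], [0, 0, 0, 0, 0, 0, 1], [0, 0, 0, 0, 0, 0, 1]]]}}

```text
time_s: 8.28
position: [0.4365, -0.032, 0.194]
tool_rot: [-180.0, 20.1, -162.9]
contact_force: [-0.9, -0.2, 0.1]
grip_width: 0.0875
grasp_force: 0.0
```

```bash
python3 - <<'E'
from h import *
o=bot.get_obs();print(o["time_s"],o["q"].round(1),o["position"],o["tool_rot"],o["grip_width"])
a=np.radians(17.2);d=o["position"]-[.5051,.0172,0]
X=np.array([d[0]*np.cos(a)+d[1]*np.sin(a),-d[0]*np.sin(a)+d[1]*np.cos(a),d[2]]);print("rack",X)
e=np.array([-.0804,-.0265,.128])-X
w=R.from_euler("z",a).as_matrix()@e
print("tool delta mm",R.from_euler("xyz",o["tool_rot"],degrees=True).as_matrix().T@w*1000)
E
```

```text
8.275 [-17.1  -3.1  19.9 133.7 -11.1  30.8 118.6] [ 0.43645456 -0.03201848  0.1939522 ] [-179.96559474   20.06098204 -162.93921462] 0.08745249373516643
rack [-0.0801298  -0.02671834  0.1939522 ]
tool delta mm [22.87723458  0.2548248  61.85774175]
```

Request:
{"name": "send_rows", "arguments": {"rows": [[[7, 0, 20, 0, 0, 0, 1], [8, 0, 20, 0, 0, 0, 1], [8, 0, 22, 0, 0, 0, 1], [0, 0, 0, 0, 0, 0, 1], [0, 0, 0, 0, 0, 0, 0.5], [0, 0, 0, 0, 0, 0, 0.2], [0, 0, 0, 0, 0, 0, 0.2], [0, 0, 0, 0, 0, 0, 0.2], [0, 0, 0, 0, 0, 0, 0.2], [0, 0, 0, 0, 0, 0, 0.2]]], "grip_force": 40}}

```text
time_s: 9.52
position: [0.4351, -0.0321, 0.1269]
tool_rot: [180.0, 20.1, -163.0]
contact_force: [-2.5, 0.6, 3.3]
grip_width: 0.0503
grasp_force: 40.0
```

```bash
python3 - <<'E'
from h import *
o=bot.get_obs();print(o["time_s"],o["q"].round(1),o["position"],o["tool_rot"],o["grip_width"],o["grasp_force"],o["contact_force"])
a=bot.read_camera("side")["pixels"][90:270,160:400]
cv2.imwrite("pics/s5.png",cv2.resize(a,(720,540),interpolation=2)[...,::-1])
E
```

```text
9.525 [-16.1   5.   20.8 138.5 -27.1  20.  135.6] [ 0.4350739  -0.03208429  0.12690004] [ 179.99817346   20.08195128 -162.96418997] 0.050286075723753564 39.98916685581207 [-2.46793508  0.64946428  3.27794205]
```

View pics/s5.png

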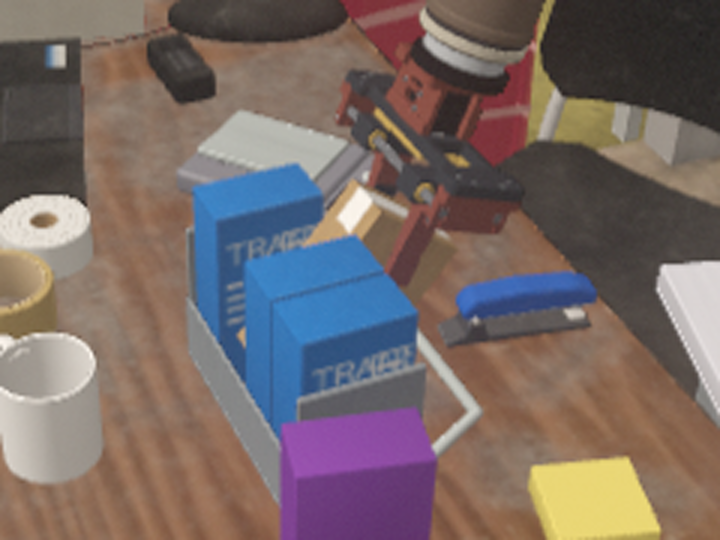

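Both fingers hold the mailer near its top with the opening at 50.3 mm. I lift straight up.

Request:
{"name": "send_rows", "arguments": {"rows": [[[-3, 0, -8, 0, 0, 0, 0.2], [-3, 0, -9, 0, 0, 0, 0.2], [-5, 0, -14, 0, 0, 0, 0.2], [-5, 0, -14, 0, 0, 0, 0.2], [-5, 0, -14, 0, 0, 0, 0.2], [-5, 0, -14, 0, 0, 0, 0.2], [-5, 0, -14, 0, 0, 0, 0.2], [-5, 0, -14, 0, 0, 0, 0.2], [-5, 0, -14, 0, 0, 0, 0.2], [-5, 0, -14, 0, 0, 0, 0.2], [-5, 0, -14, 0, 0, 0, 0.2], [-5, 0, -14, 0, 0, 0, 0.2]]]}}

```text
time_s: 11.08
position: [0.4329, -0.0327, 0.293]
tool_rot: [180.0, 19.9, -163.0]
contact_force: [1.1, -0.2, -1.9]
grip_width: 0.0499
grasp_force: 40.0
```

Request:
{"name": "send_rows", "arguments": {"rows": [[[-5, 0, -14, 0, 0, 0, 0.2], [-5, 0, -14, 0, 0, 0, 0.2], [0, 0, 0, 0, 0, 0, 0.2], [0, 0, 0, 0, 0, 0, 0.2]]]}}

```text
time_s: 11.58
position: [0.4329, -0.0327, 0.322]
tool_rot: [180.0, 20.0, -163.0]
contact_force: [0.1, 0.2, -2.0]
grip_width: 0.05
grasp_force: 40.0
```

```bash
python3 - <<'E'
from h import *
o=bot.get_obs();print(o["time_s"],o["q"].round(1),o["position"],o["tool_rot"],o["grip_width"],o["grasp_force"],o["contact_force"])
c=bot.read_camera("side");a=c["pixels"][30:270,160:480]
cv2.imwrite("pics/s6.png",cv2.resize(a,(720,540),interpolation=2)[...,::-1])
E
```

```text
11.575 [-17.1 -13.   16.9 122.3  -2.6  51.  108.3] [ 0.43287394 -0.03265721  0.32201249] [ 179.9792187    19.96277386 -162.98004372] 0.049957394841846005 39.98795986175537 [ 0.06434161  0.22732454 -2.00636524]
```

View pics/s6.png

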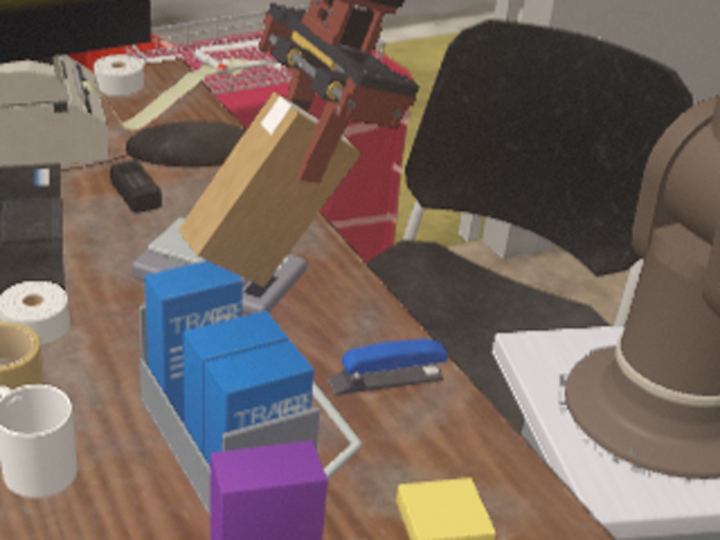

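The mailer is held firmly at its lean (side view, (270,190)), clear of the kits. Now I upright it, yaw it to the pan and carry it over.

Request:
{"name": "send_rows", "arguments": {"rows": [[[0, 0, 0, 0, 0.116, 0, 0.2], [0, 0, 0, 0, 0.116, 0, 0.2], [0, 0, 0, 0, 0.116, 0, 0.2], [0, 0, 0, 0, 0, 0.151, 0.2], [0, 0, 0, 0, 0, 0.152, 0.2], [0, 0, 0, 0, 0, 0.152, 0.2], [0, 0, 0, 0, 0, 0.151, 0.2], [0, 0, 0, 0, 0, 0.152, 0.2], [0, 0, 0, 0, 0, 0.151, 0.2], [-14, -14, 0, 0, 0, 0, 0.2], [-26, -26, 0, 0, 0, 0, 0.2], [-26, -26, 0, 0, 0, 0, 0.2]]]}}

```text
time_s: 13.12
position: [0.4496, -0.1253, 0.3224]
tool_rot: [179.9, 0.0, 145.0]
contact_force: [0.5, 0.2, -1.9]
grip_width: 0.0499
grasp_force: 40.0
```

Request:
{"name": "send_rows", "arguments": {"rows": [[[-26, -26, 0, 0, 0, 0, 0.2], [-26, -26, 0, 0, 0, 0, 0.2], [-26, -26, 0, 0, 0, 0, 0.2], [-26, -26, 0, 0, 0, 0, 0.2], [-26, -26, 0, 0, 0, 0, 0.2], [-15, -11, 0, 0, 0, 0, 0.2], [0, 0, 0, 0, 0.105, 0, 0.2], [0, 0, 0, 0, 0.105, 0, 0.2], [0, 0, 0, 0, 0.105, 0, 0.2], [0, 0, 0, 0, 0, 0, 0.2], [0, 0, 0, 0, 0, 0, 0.2], [0, 0, 0, 0, 0, 0, 0.2]]]}}

```text
time_s: 14.62
position: [0.4871, -0.323, 0.3238]
tool_rot: [179.9, -17.8, 145.0]
contact_force: [0.5, -0.3, -1.4]
grip_width: 0.05
grasp_force: 40.0
```

```bash
python3 - <<'E'
from h import *
o=bot.get_obs();print(o["time_s"],o["q"].round(1),o["position"],o["tool_rot"],o["grip_width"],o["grasp_force"],o["contact_force"])
cs={n:bot.read_camera(n) for n in("side","top")}
for n,c in cs.items():
    np.save(n+"7_p.npy",pts(c));np.save(n+"7_i.npy",c["pixels"])
cv2.imwrite("pics/s7.png",np.hstack([cs["side"]["pixels"][:,100:500],cs["top"]["pixels"][:,112:512]])[...,::-1])
E
```

```text
14.625 [ 10.9  29.6  30.4  76.7 -13.1  95.3  96.1] [ 0.48712853 -0.32296994  0.32379948] [179.86442644 -17.8451783  144.99147331] 0.049973577974587055 39.987913370132446 [ 0.47283712 -0.32427694 -1.43114796]
```

View pics/s7.png

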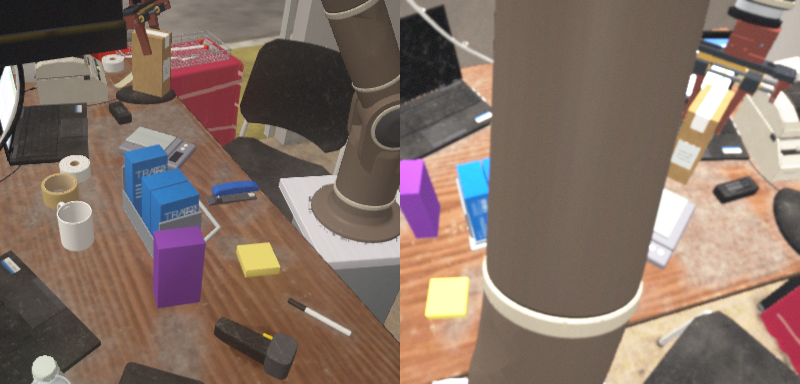

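The mailer hangs roughly upright above the scale (side view (150,65), label face visible in the top view at (690,140)). The kits are still standing. Next I fit planes to its faces.

```bash
cat > fit.py <<'E'
from h import *
def run(tag,tcp,zlo,zhi):
  a=np.radians(-35.)
  for n in("side","top"):
    P=np.load(f"{n}{tag}_p.npy");I=np.load(f"{n}{tag}_i.npy");h=cv2.cvtColor(I,cv2.COLOR_RGB2HSV)
    m=(np.linalg.norm(P[...,:2]-tcp[:2],axis=-1)<.085)&(P[...,2]>zlo)&(P[...,2]<zhi)&((h[...,0]>8)&(h[...,0]<26)&(h[...,1]>60)|(h[...,1]<40)&(h[...,2]>150))
    m=cv2.erode(m.astype(np.uint8),np.ones((3,3)))>0
    X=P[m]-[.490,-.3255,0]
    X=np.stack([X[:,0]*np.cos(a)+X[:,1]*np.sin(a),-X[:,0]*np.sin(a)+X[:,1]*np.cos(a),X[:,2]],-1)
    print(n,len(X),"z range",np.percentile(X[:,2],[.5,99.5]).round(4))
    rng=np.random.default_rng(0)
    for k in range(3):
        if len(X)<60:break
        best=None
        for _ in range(400):
            p=X[rng.choice(len(X),3,False)];nn=np.cross(p[1]-p[0],p[2]-p[0]);l=np.linalg.norm(nn)
            if l<1e-5:continue
            q=abs((X-p[0])@nn/l)<.002
            if best is None or q.sum()>best.sum():best=q
        Y=X[best];c=Y.mean(0);nn=np.linalg.svd(Y-c)[2][2];nn*=np.sign(nn[abs(nn).argmax()])
        print(" plane n",nn.round(3),"c",c.round(4),len(Y),"ext",np.percentile(Y,[1,99],axis=0).round(4).tolist());X=X[~best]
E
python3 -c "
from fit import *
run('7',np.array([.487,-.323]),.17,.37)"
```

```text
side 1548 z range [0.2052 0.3613]
 plane n [ 0.003  1.    -0.002] c [-0.0055  0.0251  0.2777] 890 ext [[-0.0469, 0.0232, 0.2069], [0.039, 0.0272, 0.3592]]
 plane n [ 0.002  1.    -0.001] c [-0.0048  0.0281  0.2718] 235 ext [[-0.0465, 0.0271, 0.2081], [0.037, 0.0299, 0.3578]]
 plane n [ 0.001  1.    -0.003] c [-0.0097  0.0221  0.2843] 234 ext [[-0.0474, 0.0199, 0.2041], [0.0405, 0.0234, 0.3588]]
top 2134 z range [0.208  0.3632]
 plane n [ 1.     0.002 -0.003] c [-0.0442 -0.0025  0.2954] 1400 ext [[-0.046, -0.0246, 0.2088], [-0.0423, 0.0217, 0.362]]
 plane n [-0.    -0.004  1.   ] c [-0.0051 -0.0021  0.3618] 688 ext [[-0.0415, -0.0252, 0.3603], [0.0401, 0.0235, 0.3633]]
```

Upright to within about 0.2°, aligned and centred to about 1 mm. The underside is 156 mm above the pan. I'll lower it.

Request:
{"name": "send_rows", "arguments": {"rows": [[[-5, 0, 15, 0, 0, 0, 0.2], [-7, 0, 22, 0, 0, 0, 0.2], [-7, 0, 22, 0, 0, 0, 0.2], [-7, 0, 22, 0, 0, 0, 0.2], [-7, 0, 21, 0, 0, 0, 0.2], [-6, 0, 19, 0, 0, 0, 0.2], [-3, 0, 10, 0, 0, 0, 0.2], [-2, 0, 7, 0, 0, 0, 0.2], [-1, 0, 3, 0, 0, 0, 0.2], [0, 0, 0, 0, 0, 0, 0.2], [0, 0, 0, 0, 0, 0, 0.2]]]}}

```text
time_s: 16.1
position: [0.4871, -0.3229, 0.1755]
tool_rot: [179.9, -17.9, 145.0]
contact_force: [-0.5, -0.3, -1.6]
grip_width: 0.0503
grasp_force: 40.0
```

```bash
python3 - <<'E'
from fit import *
o=bot.get_obs();print(o["time_s"],o["q"].round(1),o["position"],o["tool_rot"],o["contact_force"])
for n in("side","top"):
    c=bot.read_camera(n);np.save(n+"8_p.npy",pts(c));np.save(n+"8_i.npy",c["pixels"])
run('8',o["position"],.055,.23)
E
```

```text
16.1 [ 11.7  35.8  28.4  87.2 -15.6  79.4  98.3] [ 0.48706537 -0.32288716  0.1755412 ] [179.89916236 -17.92396864 144.97546621] [-0.52170914 -0.31101194 -1.5730219 ]
side 1229 z range [0.0606 0.2135]
 plane n [-0.009  1.     0.006] c [-0.0058  0.0252  0.1299] 665 ext [[-0.047, 0.0228, 0.0627], [0.0383, 0.0275, 0.2103]]
 plane n [-0.006  1.     0.011] c [-0.0121  0.028   0.1349] 207 ext [[-0.0474, 0.0265, 0.0662], [0.0352, 0.0303, 0.21]]
 plane n [-0.017  1.     0.005] c [-0.0048  0.0219  0.1253] 191 ext [[-0.0477, 0.0188, 0.0611], [0.0406, 0.0238, 0.2095]]
top 1358 z range [0.0642 0.2154]
 plane n [ 1.     0.005 -0.005] c [-0.0442 -0.0015  0.1499] 732 ext [[-0.0461, -0.0239, 0.0643], [-0.0422, 0.0213, 0.2139]]
 plane n [0.001 0.003 1.   ] c [-0.0041 -0.0004  0.2133] 581 ext [[-0.0413, -0.0247, 0.2114], [0.0405, 0.0235, 0.2151]]
```

Request:
{"name": "send_rows", "arguments": {"rows": [[[-0.6, 0, 1.9, 0, 0, 0, 0.2], [-0.6, 0, 1.9, 0, 0, 0, 0.2], [-0.3, 0, 1, 0, 0, 0, 0.2], [0, 0, 0, 0, 0, 0, 0.2]]]}}

```text
time_s: 16.7
position: [0.4868, -0.3226, 0.1699]
tool_rot: [179.9, -18.0, 145.0]
contact_force: [-0.2, -0.2, -2.1]
grip_width: 0.0499
grasp_force: 40.0
```

Request:
{"name": "send_rows", "arguments": {"rows": [[[-0.3, 0, 1, 0, 0, 0, 0.2], [0, 0, 0, 0, 0, 0, 0.2]]]}}

```text
time_s: 16.95
position: [0.4868, -0.3226, 0.1696]
tool_rot: [179.9, -18.0, 145.0]
contact_force: [-0.6, 0.3, 4.3]
grip_width: 0.0497
grasp_force: 40.0
```

Request:
{"name": "send_rows", "arguments": {"rows": [[[-0.3, 0, 1, 0, 0, 0, 0.2], [0, 0, 0, 0, 0, 0, 0.2]]]}}

```text
time_s: 17.2
position: [0.4868, -0.3226, 0.1695]
tool_rot: [179.9, -17.9, 145.0]
contact_force: [-2.8, 1.9, 10.5]
grip_width: 0.0501
grasp_force: 40.0
```

The mailer is in contact with the pan. I ease off, release and withdraw.

Request:
{"name": "send_rows", "arguments": {"rows": [[[0.4, 0, -1.3, 0, 0, 0, 0.2], [0, 0, 0, 0, 0, 0, 0.2], [0, 0, 0, 0, 0, 0, 0.75], [0, 0, 0, 0, 0, 0, 1], [0, 0, 0, 0, 0, 0, 1], [0, 0, 0, 0, 0, 0, 1], [0, 0, 0, 0, 0, 0, 1]]], "grip_force": 10}}

```text
time_s: 18.08
position: [0.4868, -0.3226, 0.1692]
tool_rot: [179.9, -18.0, 145.0]
contact_force: [0.1, 0.1, 0.4]
grip_width: 0.0877
grasp_force: 0.0
```

Request:
{"name": "send_rows", "arguments": {"rows": [[[3, 0, -9, 0, 0, 0, 1], [6, 0, -19, 0, 0, 0, 1], [9, 0, -28, 0, 0, 0, 1], [9, 0, -28, 0, 0, 0, 1], [9, 0, -28, 0, 0, 0, 1], [0, 0, 0, 0, 0, 0, 1], [0, 0, 0, 0, 0, 0, 1], [0, 0, 0, 0, 0, 0, 1]]]}}

```text
time_s: 19.08
position: [0.4867, -0.3226, 0.2861]
tool_rot: [179.9, -18.1, 145.0]
contact_force: [0.5, -0.7, -0.0]
grip_width: 0.0877
grasp_force: 0.0
```

```bash
python3 - <<'E'
from fit import *
o=bot.get_obs();print(o["time_s"],o["position"],o["grip_width"],o["contact_force"])
cs={n:bot.read_camera(n) for n in("side","top")}
for n,c in cs.items():
    np.save(n+"9_p.npy",pts(c));np.save(n+"9_i.npy",c["pixels"])
run('9',np.array([.487,-.323]),.055,.22)
cv2.imwrite("pics/s9.png",np.hstack([cs["side"]["pixels"][:,100:500],cs["top"]["pixels"][:,112:512]])[...,::-1])
E
```

```text
19.075 [ 0.4866643  -0.32255766  0.28608545] 0.08767676609407438 [ 0.45076419 -0.72380705 -0.01185403]
side 1383 z range [0.0601 0.2077]
 plane n [0.012 1.    0.002] c [-0.0045  0.0257  0.1366] 800 ext [[-0.0471, 0.0234, 0.0608], [0.0386, 0.0279, 0.2054]]
 plane n [0.003 1.    0.001] c [-0.0112  0.0225  0.1266] 225 ext [[-0.0485, 0.0204, 0.0601], [0.0394, 0.0239, 0.2051]]
 plane n [0.013 1.    0.001] c [-0.0013  0.0287  0.1434] 182 ext [[-0.0475, 0.0272, 0.0695], [0.0369, 0.031, 0.2074]]
top 923 z range [0.0623 0.2095]
 plane n [ 1.    -0.008  0.   ] c [-0.0449 -0.007   0.1497] 494 ext [[-0.0467, -0.0237, 0.0624], [-0.0433, 0.0124, 0.2081]]
 plane n [-0.003  0.001  1.   ] c [-0.0055 -0.0028  0.2074] 396 ext [[-0.0424, -0.0234, 0.2056], [0.0408, 0.0193, 0.2092]]
```

View pics/s9.png

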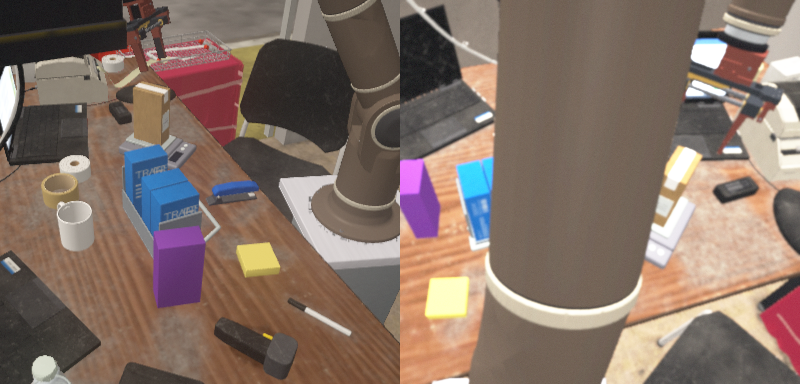

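The mailer stands upright and centred on the pan (side view (152,115)). The kits are standing and the gripper is clear, so I'm handing in.

```bash
python3 -c "
from rig import bot
print(bot.close_job())"
```

```text
the job is handed in; nothing more can be done
None
```

The plain mailing carton stands upright and centred to about 1 mm on the scale's pan, the printed cartons still stand in the rack, and the job was handed in after about 19 s of robot time; no verdict came back.

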